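# Slide the sample plate off the drying block and load it into the dock

### The arm

A 6-joint arm with a two-finger parallel gripper is mounted at the origin on a cart in front of the work surface, level with it; the furniture and walls round the work are solid. World frame = base frame: x ahead of the robot, y to its left, z up, the work surface at z = 0. Lengths are in mm, angles in rad, forces in N, time in s.
With the tool pointing down it reaches from about 350 to 925 mm from the base axis. Payload 6.4 kg.
Tool frame: the origin (TCP) lies midway between the tips of the shut fingers; the grasp point (between the pads) lies env.hold_point_z behind it (env.hold_point_z is the distance from the TCP to the grasp point, in mm); z points along the fingers, y is the direction in which the jaws open and shut (so a half turn about z gives the same grasp; the last joint's range is limited). The gripper opens to 94 mm and grips with 3 to 60 N. Pads are 16 mm wide; open, the fingers measure 119 mm over their backs; the gripper's body (75 mm by 177 mm) begins 78 mm behind the grasp point.
Start: joints at [1.17, 0.245, 1.558, -0, 1.339, -0.174], TCP at [146.156, 633.366, 205.455] pointing down, gripper open.
Joint ranges: [-3.13, 3.13], [-1.02, 2.26], [0.13, 2.54], [-0.95, 4.09], [0.21, 2.88], [-2.74, 2.74]. Speed limits (rad/s): [2.57, 2.57, 3.14, 3.14, 3.14, 3.14].

### API

Orientations are given as a unit quaternion [w, x, y, z].
In Python, from plant import env gives the robot as it stands.
- The arm moves only by the shell command python3 -m handwheel 'ROWS'. ROWS is JSON, a list of rows, each an object with "grip": the gripper's target within -1 to 1 (shut at 1, half-way at 0, fully open at -1); "linear": the shift along the tool's x, y, z in cm, a list of three; "rot": the turn, a rotation vector about the tool's x, y, z in rad, a list of three. In form: [{"grip": grip, "linear": [tx, ty, tz], "rot": [ax, ay, az]}, ...]. A call has exactly 8 rows; each row is the pose to reach, as a shift and turn from the pose measured when the call began, along the tool's axes at that moment; what a row does not reach only later rows make up. A row lasts 1/10 s, in which the tool goes at most 50 mm and 8.59 degrees, less where a joint would pass 70% of its speed; a pose out of reach is approached as far as the arm can. A call with a gripper value outside its range is refused whole. The fingers move at their own pace and stop on an object; the grip force is fixed at half the most. Time passes only in rows, so rows that repeat a pose let the fingers close, or fill a call up. It gives the time, the measured TCP pose, the force and the opening at its end, in the units of the state.
- env.observe(): the state, without advancing time (a new reading comes with each control period).
- env.grab_frame(name): name is "scene" or "top" or "wrist"; returns a dict with "image" (400x640x3 uint8, blue, green, red), "z_map" (400x640 float32, mm along the optical axis (not along the pixel's ray), 0 where there is no reading), "fx", "fy", "cx", "cy" (pixels), "R" (3x3) and "t" (3): a world point X has camera coordinates R X + t; the wrist camera has in their place "mount" (4x4, takes a point from camera to tool coordinates, whose origin is the TCP and whose axes are the flange's). Camera axes: x right, y down, z forward; pixel columns grow to the right and rows downward; lengths in mm; the calibration is good to about 2 mm. A picture is of the moment at which its call begins: read the wrist's pose just before it.
- env.finish_job(): hands the job in, once; it reports no verdict.
The state is a dict: "time": time; "q": joint angles; "joint_velocities": joint speeds; "joint_efforts": joint torques, N m; "eef_pos": TCP position; "tcp_rot": TCP orientation; "ft_force": force on the tool from outside, world axes, zero at the start; "wrist_torque": the same for the moment, N m; "finger_gap": opening from 0.0 (shut) to 1.0 (fully open).
Only numpy, scipy, OpenCV 4.12 (cv2) and the standard library are available. Lean on these libraries where they do the work, as an engineer would, in place of code of your own. Each camera call takes 0.05 s, during which the arm holds its last target. There are 200 camera calls.

### The job

The flat sample plate on the white drying block lies too low between its rails to be gripped. Slide it until its end overhangs the block's open end, without letting it fall, then grip it by the overhang and lift it clear. Lay it on the bed of the loading dock through the dock's open end, then push it under the two black hold-down tabs until it is fully home against the stop, and leave the other things on the worktop where they are.

Things in the scene. Friction and masses are not known exactly. Their poses are not given: they have to be found in the camera images.
- plate_mid (a point): centre (half-way up) of the sample plate: a flat loose metal plate, 54 mm wide (its x), 100 mm long (its y), 4 mm thick, rows of dark spots on top, 70 to 140 g, usable either way round. 38 mm above the worktop when on either bed. It starts long side along the block's channel, 4 to 20 mm short of the open end, with 47 to 63 mm of free bed behind it (-y) for closed fingertips to push its rear edge.
- drying_block: fixed white block, 76 mm (x) by 175 mm (y), right or left of the dock; origin at the centre of its underside, y along its channel. Bed 36 mm above the worktop. Two aluminium side rails, 4 mm high (level with the plate's top), leave a channel 62 mm wide, open at the +y end (y = 87.5 mm); a 12 mm high wall closes the -y end, inner face at y = -79.5 mm.
- block_edge (a point): middle of the upper edge of the bed at the drying block's open end (y = 87.5 mm, 36 mm above the worktop); rails end here too. The plate tips off if half its length overhangs.
- dock: fixed grey loading dock, 80 mm (x) by 104 mm (y); origin on the channel's centre line at the underside, y along the channel. Bed 36 mm above the worktop, from the stop (y = -48 mm) to the open end (y = +48 mm). Steel side rails 4 mm high leave a channel 63 mm wide, tapering between y = -1 and -25 mm to 58 mm; nearer the stop they are 6.6 mm high.
- dock_stop (a point): foot of the stop, in the middle of its face, at bed height (36 mm above the worktop). The stop is a wall 16 mm high. Two black hold-down tabs cover the bed's corners from y = -50 to -28 mm in the dock's frame, undersides 6.6 mm and tops 9.6 mm above the bed; the plate slides in under them.
- dock_mouth (a point): middle of the upper edge of the bed at the dock's open end (y = +48 mm, 36 mm above the worktop). The plate goes in here, long side along y; fully home its centre is at y = +2 mm and its outer end stands 4 mm out of the open end.
- sample_plate: the same plate; origin at the centre of its underside
- vial_rack: bystander, to be left alone: vial rack with capped vials, 42 x 98 x 36 mm, standing right of block and dock in front of an instrument whose round door reaches out to x = 0.51 m (y -0.32 to -0.14 m, up to z = 0.31 m) and a lever to x = 0.53 m (y -0.42 to -0.35 m, z = 0.3 m): keep a swinging arm clear of them; origin at the centre of its underside
- marker: bystander, to be left alone: marker pen, 126 mm long, 12 mm thick; origin at the centre of its underside
- beaker: bystander, to be left alone: glass beaker, 52 mm across, 70 mm high; origin at the centre of its underside
- tape_roll: bystander, to be left alone: roll of label tape lying flat, 64 mm across, 18 mm high; origin at the centre of its underside

How it is judged (in metres and radians):
On the way, in this order (a step that is already met when the one before it is completed fails the run):
1. the plate overhangs the open end of the drying block by 18 to 49 mm, still lying flat on it (y of plate_mid in the frame of drying_block between 0.0555 and 0.0865 m and z of plate_mid in the frame of drying_block between 0.035 and 0.041 m and angle between plate_mid's own z axis and vertical below 0.08 rad), for 0.2 s.
2. the plate is lifted clear, at least 10 mm above the bed (height (world z) of plate_mid above 0.048 m), for 0.2 s.
3. the plate lies on the dock's bed between the rails, its inner end not yet at the stop (10 to 53 mm short of it) (y of plate_mid in the frame of dock between 0.012 and 0.055 m and x of plate_mid in the frame of dock between -0.008 and 0.008 m and z of plate_mid in the frame of dock between 0.034 and 0.042 m), for 0.1 s.
At the end, for the whole second after the job is handed in: The plate rests flat on the dock's bed under the tabs, within 3 mm of the stop, between the rails (5 mm to either side of the centre line, 0.08 rad), at rest and released (y of plate_mid in the frame of dock between -0.003 and 0.005 m and x of plate_mid in the frame of dock between -0.005 and 0.005 m and z of plate_mid in the frame of dock between 0.0355 and 0.0405 m and angle between the y axis of plate_mid and the y axis of dock, either way round below 0.08 rad and angle between plate_mid's own z axis and vertical below 0.05 rad and linear speed of sample_plate below 0.01 m/s); the robot touches nothing.
It fails at once if the plate falls or is laid below the beds (its centre under 25 mm above the worktop) (height (world z) of plate_mid below 0.025 m).
It fails at once if a bystander (vial rack, marker, beaker, tape roll) is moved by more than 30 mm (distance of any of vial_rack, marker, beaker, tape_roll from where it was at the start of the episode above 0.03 m).
It also fails if it takes over 64 s, if anything falls off the work surface, if the arm or the gripper's body presses on something with over 40 N, if the wrist force passes 120 N, or if a joint passes its speed limit or range.

## Working session

There is one attempt and no reset: what is moved stays moved. The work goes in short steps, Python scripts to look and compute and a shell command to move; the robot and the scene stay as the last step left them, time stands still between calls to the robot, and variables do not carry over. Pictures are saved under pics/ and viewed, about 8 in all and at most 12, crops included, and the job is handed in when it is done.

```bash
mkdir -p pics; ls; cat > h.py <<'E'
import numpy as np, cv2
from plant import env
from scipy.spatial.transform import Rotation as Rn
def pose():
    s=env.observe(); q=s["tcp_rot"]; return np.array(s["eef_pos"]),Rn.from_quat([q[1],q[2],q[3],q[0]]).as_matrix()
def grab(n):
    p,R=pose(); f=env.grab_frame(n)
    if n=="wrist":
        M=np.array(f["mount"]); f["A"]=R@M[:3,:3]; f["b"]=R@M[:3,3]+p
    else:
        f["A"]=np.array(f["R"]).T; f["b"]=-f["A"]@np.array(f["t"])
    return f
def ray(f,u,v): return f["A"]@np.array([(u-f["cx"])/f["fx"],(v-f["cy"])/f["fy"],1])
def atz(f,u,v,z):
    d=ray(f,u,v); return f["b"]+d*(z-f["b"][2])/d[2]
def cloud(f):
    v,u=np.mgrid[:400,:640]; z=f["z_map"]
    P=np.stack([(u-f["cx"])/f["fx"]*z,(v-f["cy"])/f["fy"]*z,z],-1)@f["A"].T+f["b"]
    return P
E
python3 - <<'E'
from h import *
s=env.observe(); print({k:s[k] for k in("time","eef_pos","tcp_rot","finger_gap","ft_force")},env.hold_point_z)
for n in("top","scene","wrist"):
    f=grab(n); cv2.imwrite(f"pics/{n}0.png",f["image"]); np.savez(f"{n}0.npz",**{k:v for k,v in f.items()}); print(n,f["fx"],f["b"],f["A"][:,2])
E
```

```text
pics
{'time': 0.0, 'eef_pos': array([145.91117289, 632.80983818, 204.37918656]), 'tcp_rot': array([-2.68748391e-04,  1.13150882e-01,  9.93577382e-01, -8.89288739e-04]), 'finger_gap': 1.0029741312249276, 'ft_force': array([0.89744033, 0.18250745, 0.45619078])} 18.8
top 415.8269223981198 [ 405.42002108  -47.21658446 1298.33640855] [ 0.08495599 -0.01029165 -0.99633155]
scene 363.2390424501474 [ 10.92223282 243.58809161 759.08891144] [ 0.57012442 -0.31757625 -0.75769616]
wrist 314.41476581405175 [ 69.72828058 651.28850225 384.31706705] [ 0.26208092 -0.06190235 -0.96305851]
```

View pics/top0.png

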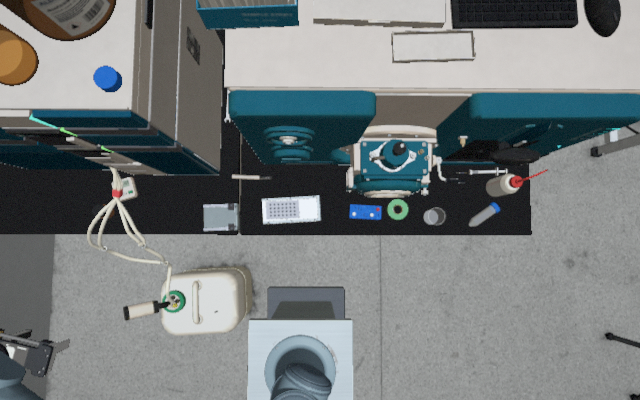

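Top view: the dock is at about (220,217), the block with the plate at (291,209), the rack at (365,212), and the tape, beaker and tube further right. Next I'll enlarge the area.

```bash
python3 - <<'E'
from h import *
t=cv2.imread("pics/top0.png")[180:245,190:335]; s=cv2.imread("pics/scene0.png")
a=cv2.resize(t,(800,359),interpolation=cv2.INTER_CUBIC)
cv2.imwrite("pics/topc.png",a)
cv2.imwrite("pics/s2.png",np.vstack([a[:, :640],s])[:600] if 0 else s)
f=dict(np.load("top0.npz"));
for n,(u,v) in dict(dock=(220,217),block=(291,209),rack=(365,212)).items(): print(n,atz(f,u,v,38))
E
```

```text
dock [462.69621467 244.13092998  38.        ]
block [487.82281149  29.78922936  38.        ]
rack [ 479.61674155 -194.99490665   38.        ]
```

View pics/topc.png

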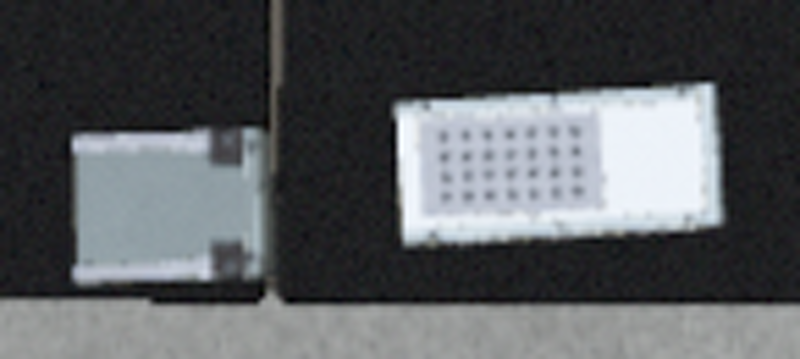

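View pics/s2.png

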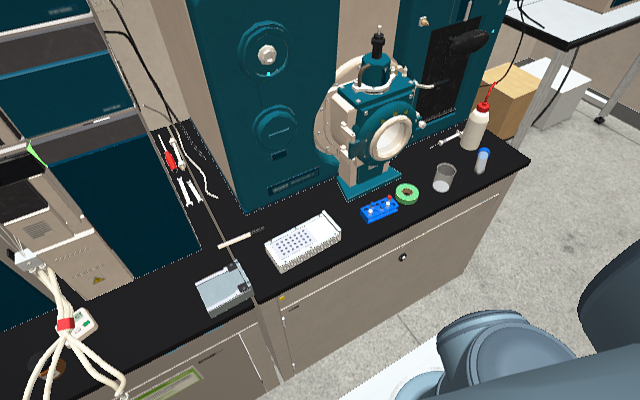

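```bash
cat >> h.py <<'E'
def go(x,y,z,yaw):
    "linear (cm) & rot for target TCP with tool pointing down, tool-x heading yaw deg"
    p,R=pose(); c,s=np.cos(np.radians(yaw)),np.sin(np.radians(yaw))
    T=np.array([[c,s,0],[s,-c,0],[0,0,-1]])
    print("lin",np.round(R.T@(np.array([x,y,z])-p)/10,2),"rot",np.round(Rn.from_matrix(R.T@T).as_rotvec(),4))
E
python3 -c "
from h import *
go(470,70,260,90)"
```

```text
lin [-44.23 -47.57  -5.48] rot [-1.400e-03  7.000e-04  1.344e+00]
```

```bash
R='{"grip":1,"linear":[-44.2,-47.6,-5.5],"rot":[-0.001,0.001,1.344]}'; python3 -m handwheel '[{"grip":1,"linear":[-44.2,-47.6,-5.5],"rot":[-0.001,0.001,1.344]},{"grip":1,"linear":[-44.2,-47.6,-5.5],"rot":[-0.001,0.001,1.344]},{"grip":1,"linear":[-44.2,-47.6,-5.5],"rot":[-0.001,0.001,1.344]},{"grip":1,"linear":[-44.2,-47.6,-5.5],"rot":[-0.001,0.001,1.344]},{"grip":1,"linear":[-44.2,-47.6,-5.5],"rot":[-0.001,0.001,1.344]},{"grip":1,"linear":[-44.2,-47.6,-5.5],"rot":[-0.001,0.001,1.344]},{"grip":1,"linear":[-44.2,-47.6,-5.5],"rot":[-0.001,0.001,1.344]},{"grip":1,"linear":[-44.2,-47.6,-5.5],"rot":[-0.001,0.001,1.344]}]'; python3 -c "
from h import *
go(470,70,260,90)"
```

```text
time: 0.95
eef_pos: [344.9, 285.9, 239.1]
tcp_rot: [-0.0, 0.657, 0.754, -0.0]
ft_force: [1.7, 1.0, 0.2]
finger_gap: 0.353
lin [-23.11   9.41  -2.09] rot [-1.000e-04 -1.000e-04  1.383e-01]
```

```bash
python3 -m handwheel '[{"grip":1,"linear":[-23.1,9.4,-2.1],"rot":[0,0,0.138]},{"grip":1,"linear":[-23.1,9.4,-2.1],"rot":[0,0,0.138]},{"grip":1,"linear":[-23.1,9.4,-2.1],"rot":[0,0,0.138]},{"grip":1,"linear":[-23.1,9.4,-2.1],"rot":[0,0,0.138]},{"grip":1,"linear":[-23.1,9.4,-2.1],"rot":[0,0,0.138]},{"grip":1,"linear":[-23.1,9.4,-2.1],"rot":[0,0,0.138]},{"grip":1,"linear":[-23.1,9.4,-2.1],"rot":[0,0,0.138]},{"grip":1,"linear":[-23.1,9.4,-2.1],"rot":[0,0,0.138]}]'; python3 - <<'E'
from h import *
f=grab("wrist"); np.savez("w1.npz",**f); cv2.imwrite("pics/w1.png",f["image"]); print(f["b"],f["A"][:,2])
E
```

```text
time: 1.75
eef_pos: [469.2, 70.9, 259.6]
tcp_rot: [-0.001, 0.707, 0.708, -0.0]
ft_force: [0.1, 0.1, 0.0]
finger_gap: 0.007
[469.38061697 149.80237616 439.4814197 ] [-4.78398899e-04 -2.68544515e-01 -9.63267156e-01]
```

View pics/w1.png

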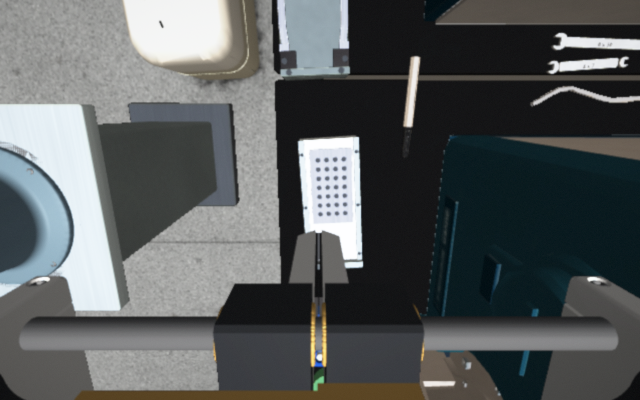

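The wrist view shows the block at (299–362, 137–267) with its open end up (+y). The plate's spots lie between rows 155 and 215, and the dock's tab end is at (284–348, 50–75). The marker at (410,105) is clear of the work. Next I'll fit the edges numerically.

```bash
python3 - <<'E'
from h import *
for n,roi in(("w1",(125,230,290,372)),("top0",(190,230,255,325))):
    f=dict(np.load(n+".npz")); im=f["image"]; r0,r1,c0,c1=roi
    P=cloud(f); sub=P[r0:r1,c0:c1]; g=im[r0:r1,c0:c1].min(2)
    m=g>130; v,u=np.nonzero(m); 
    print(n,"cloud z med on block",np.median(sub[m][:,2]), "table z",np.nanmedian(sub[g<50][:,2]))
    pts=np.array([atz(f,a+c0,b+r0,40)[:2] for a,b in zip(u,v)],np.float32)
    print("block rect z40",cv2.minAreaRect(pts), cv2.boxPoints(cv2.minAreaRect(pts)).round(1).tolist())
    # dark spots / plate tint
f=dict(np.load("w1.npz")); im=f["image"]
print("row profile col 320 (bgr)");
for r in range(132,232,1): print(r,im[r,336].tolist(),im[r,343].tolist(),np.round(atz(f,336,r,40)[:2],0).tolist()) if (r<160 or r>205) else 0
for c in range(290,372): print(c,im[170,c].tolist(),np.round(atz(f,c,170,40)[0],1),end=";")
E
```

```text
w1 cloud z med on block 40.04887429657333 table z 0.4182521439421407
block rect z40 ((484.8746337890625, 57.35118103027344), (76.80498504638672, 124.31014251708984), 3.4758076667785645) [[442.79998779296875, 117.0999984741211], [450.29998779296875, -7.0], [527.0, -2.4000000953674316], [519.4000244140625, 121.69999694824219]]
top0 cloud z med on block 39.90883232025271 table z 1.3714213597770595
block rect z40 ((486.4380798339844, 30.554885864257812), (78.70445251464844, 175.2519989013672), 3.5841405391693115) [[441.70001220703125, 115.5], [452.6000061035156, -59.400001525878906], [531.2000122070312, -54.400001525878906], [520.2000122070312, 120.5]]
row profile col 320 (bgr)
132 [20, 18, 18] [22, 20, 21] [491.0, 126.0]
133 [22, 21, 20] [23, 22, 22] [491.0, 125.0]
134 [21, 21, 21] [24, 22, 23] [491.0, 124.0]
135 [30, 30, 30] [45, 46, 46] [491.0, 122.0]
136 [72, 76, 77] [95, 99, 101] [491.0, 121.0]
137 [132, 139, 140] [138, 142, 143] [491.0, 120.0]
138 [235, 238, 237] [244, 243, 241] [491.0, 119.0]
139 [254, 253, 253] [254, 254, 253] [491.0, 118.0]
140 [255, 254, 254] [255, 254, 254] [4
[... 3633 characters left out ...]
] 501.1;344 [176, 160, 153] 502.4;345 [195, 178, 170] 503.6;346 [228, 211, 204] 504.9;347 [237, 226, 220] 506.2;348 [240, 230, 226] 507.5;349 [240, 230, 226] 508.8;350 [240, 230, 226] 510.1;351 [246, 239, 236] 511.4;352 [252, 251, 249] 512.6;353 [252, 250, 248] 513.9;354 [238, 233, 227] 515.2;355 [249, 245, 236] 516.5;356 [249, 246, 238] 517.8;357 [249, 245, 237] 519.1;358 [249, 246, 239] 520.3;359 [234, 229, 217] 521.6;360 [84, 79, 73] 522.9;361 [24, 23, 23] 524.2;362 [23, 22, 21] 525.5;363 [23, 22, 22] 526.8;364 [23, 21, 22] 528.1;365 [21, 20, 19] 529.3;366 [22, 22, 21] 530.6;367 [23, 21, 21] 531.9;368 [24, 21, 20] 533.2;369 [22, 21, 22] 534.5;370 [22, 20, 20] 535.8;371 [22, 22, 21] 537.0;
```

```bash
python3 -c "
from h import *
go(490,-19,60,93.5)"
```

```text
lin [-9.04  2.08 19.96] rot [-0.0008 -0.0004 -0.0589]
```

```bash
python3 -m handwheel '[{"grip":1,"linear":[-9,2.1,6],"rot":[-0.001,0,-0.059]},{"grip":1,"linear":[-9,2.1,6],"rot":[-0.001,0,-0.059]},{"grip":1,"linear":[-9,2.1,20],"rot":[-0.001,0,-0.059]},{"grip":1,"linear":[-9,2.1,20],"rot":[-0.001,0,-0.059]},{"grip":1,"linear":[-9,2.1,20],"rot":[-0.001,0,-0.059]},{"grip":1,"linear":[-9,2.1,20],"rot":[-0.001,0,-0.059]},{"grip":1,"linear":[-9,2.1,20],"rot":[-0.001,0,-0.059]},{"grip":1,"linear":[-9,2.1,20],"rot":[-0.001,0,-0.059]}]'; python3 - <<'E'
from h import *
for i in range(3): f=grab("wrist"); print(pose()[0])
np.savez("w2.npz",**f); cv2.imwrite("pics/w2.png",f["image"])
go(490,-19,37.5,93.5)
E
```

```text
time: 2.6
eef_pos: [492.4, -18.4, 62.7]
tcp_rot: [0.002, 0.685, 0.729, 0.001]
ft_force: [0.7, -0.6, 0.4]
finger_gap: 0.001
[492.57363177 -18.59585694  62.88757773]
[492.42370848 -18.72447689  62.69913973]
[492.11097587 -18.78397986  62.32117037]
lin [-0.01 -0.22  2.48] rot [0.005  0.0012 0.0007]
```

View pics/w2.png

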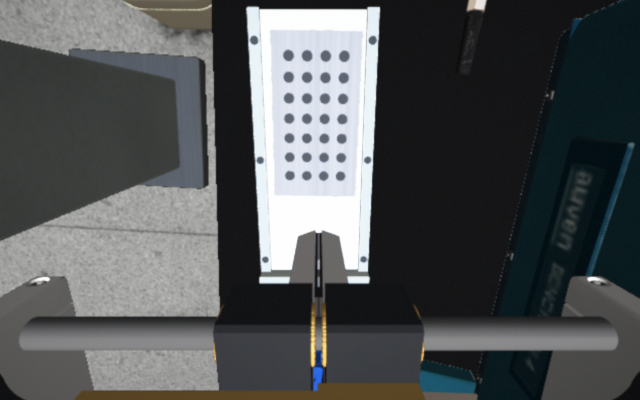

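The closed tips hang at (320,240), between the plate's rear edge (row 195) and the end wall (row 275). I'll descend now.

```bash
python3 -m handwheel '[{"grip":1,"linear":[0,-0.2,1.2],"rot":[0.004,0.001,0]},{"grip":1,"linear":[0,-0.2,2.1],"rot":[0.004,0.001,0]},{"grip":1,"linear":[0,-0.2,2.25],"rot":[0.004,0.001,0]},{"grip":1,"linear":[0,-0.2,2.35],"rot":[0.004,0.001,0]},{"grip":1,"linear":[0,-0.2,2.4],"rot":[0.004,0.001,0]},{"grip":1,"linear":[0,-0.2,2.45],"rot":[0.004,0.001,0]},{"grip":1,"linear":[0,-0.2,2.45],"rot":[0.004,0.001,0]},{"grip":1,"linear":[0,-0.2,2.45],"rot":[0.004,0.001,0]}]'; python3 - <<'E'
from h import *
for i in range(3): f=grab("wrist"); s=env.observe(); print(s["eef_pos"],s["ft_force"])
f=dict(np.load("w2.npz")); im=f["image"]
g=im[:,:,2].astype(int)
for c in(285,345): 
    k=g[:,c]; print(c,k[2:45].tolist(),k[185:205].tolist())
for r,z in((7,36),(30,40),(195,40)): print(r,atz(f,316,r,z))
E
```

```text
time: 3.55
eef_pos: [490.4, -19.0, 37.9]
tcp_rot: [0.001, 0.685, 0.729, 0.0]
ft_force: [-0.8, -0.7, -0.5]
finger_gap: 0.004
[490.35128991 -18.93314176  37.94641598] [-0.50994222  0.80770981 -0.06574491]
[490.34051766 -18.94472292  37.93471346] [-0.27988224 -0.83826508 -0.19181608]
[490.30585324 -18.92286038  37.89447077] [-0.04806668 -0.44557153  0.95345992]
285 [20, 20, 18, 19, 20, 19, 60, 191, 247, 252, 253, 253, 253, 253, 253, 253, 253, 253, 253, 253, 253, 253, 253, 253, 253, 253, 253, 246, 229, 218, 219, 219, 219, 219, 219, 219, 219, 220, 220, 219, 220, 221, 220] [227, 227, 227, 227, 227, 227, 227, 227, 227, 229, 242, 252, 254, 254, 254, 254, 254, 254, 254, 254]
345 [19, 19, 20, 18, 20, 20, 57, 183, 246, 252, 253, 253, 253, 253, 253, 253, 253, 253, 253, 253, 253, 253, 253, 253, 253, 253, 253, 253, 246, 229, 222, 220, 221, 221, 222, 222, 223, 222, 222, 223, 223, 223, 223] [222, 220, 221, 220, 221, 221, 221, 221, 221, 223, 227, 246, 253, 254, 254, 254, 254, 254, 254, 254]
7 [483.00858096 118.71653275  36.        ]
30 [483.7828922  105.77464985  40.        ]
195 [489.67976848   6.89247222  40.        ]
```

```bash
python3 -m handwheel '[{"grip":1,"linear":[0,0,0.1],"rot":[0,0,0]},{"grip":1,"linear":[0.8,0,0.1],"rot":[0,0,0]},{"grip":1,"linear":[1.5,0,0.1],"rot":[0,0,0]},{"grip":1,"linear":[2.2,0,0.1],"rot":[0,0,0]},{"grip":1,"linear":[2.9,0,0.1],"rot":[0,0,0]},{"grip":1,"linear":[3.6,0,0.1],"rot":[0,0,0]},{"grip":1,"linear":[4.3,0,0.1],"rot":[0,0,0]},{"grip":1,"linear":[4.7,0,0.1],"rot":[0,0,0]}]'; python3 - <<'E'
from h import *
for i in range(2): f=grab("wrist"); s=env.observe(); print(s["eef_pos"],s["ft_force"])
np.savez("w3.npz",**f); cv2.imwrite("pics/w3.png",f["image"])
g=f["image"][:,:,2].astype(int)
for c in(285,345): print(c,g[60:120,c].tolist())
E
```

```text
time: 4.5
eef_pos: [487.3, 28.7, 36.9]
tcp_rot: [0.001, 0.685, 0.729, 0.0]
ft_force: [-0.8, -0.4, -0.6]
finger_gap: 0.006
[487.27990272  28.97403388  36.88801142] [0.01777368 0.34754691 0.20236932]
[487.34435203  28.57996295  36.90130695] [ 0.35661549 -0.71107158 -0.29085489]
285 [239, 238, 238, 238, 238, 238, 238, 238, 238, 238, 237, 216, 156, 116, 110, 108, 110, 107, 108, 107, 109, 109, 112, 128, 201, 233, 237, 238, 238, 237, 238, 237, 237, 237, 237, 232, 190, 134, 113, 110, 109, 110, 108, 109, 109, 110, 120, 174, 226, 236, 237, 237, 237, 237, 237, 237, 237, 237, 235, 214]
345 [237, 237, 237, 237, 237, 237, 237, 237, 237, 238, 237, 238, 236, 227, 184, 136, 123, 116, 114, 115, 123, 156, 199, 229, 237, 238, 238, 238, 238, 238, 238, 238, 238, 238, 238, 238, 233, 198, 144, 118, 112, 110, 110, 110, 113, 127, 161, 214, 235, 238, 238, 238, 238, 238, 238, 238, 238, 238, 237, 230]
```

View pics/w3.png

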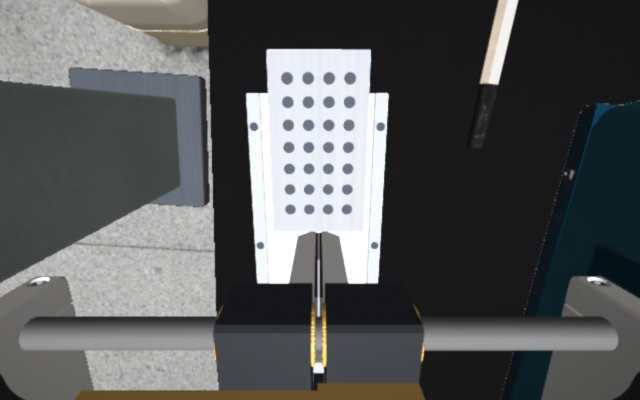

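The plate's front edge is at row 49 and the bed and rail ends are at row 94, so the plate overhangs and lies flat. Next I'll measure the overhang.

```bash
python3 - <<'E'
from h import *
f=dict(np.load("w3.npz"))
for u,v,z in((268,49,40),(370,49.5,40),(272,230,40),(362,231,40),(247,94,40),(388,93.5,40)): print(u,v,atz(f,u,v,z).round(1))
E
```

```text
268 49 [454.8 137.4  40. ]
370 49.5 [507.2 140.4  40. ]
272 230 [459.1  38.1  40. ]
362 231 [513.   40.8  40. ]
247 94 [444.1 114.7  40. ]
388 93.5 [519.1 119.6  40. ]
```

```bash
python3 -m handwheel '[{"grip":1,"linear":[0.4,0,0],"rot":[0,0,0]},{"grip":1,"linear":[0.8,0,0],"rot":[0,0,0]},{"grip":1,"linear":[1.2,0,0],"rot":[0,0,0]},{"grip":1,"linear":[1.4,0,0],"rot":[0,0,0]},{"grip":1,"linear":[1.4,0,0],"rot":[0,0,0]},{"grip":1,"linear":[0.2,0,0],"rot":[0,0,0]},{"grip":1,"linear":[0,0,-2],"rot":[0,0,0]},{"grip":1,"linear":[0,0,-6],"rot":[0,0,0]}]'; python3 - <<'E'
from h import *
f=grab("wrist"); s=env.observe(); print(s["eef_pos"],s["ft_force"])
np.savez("w4.npz",**f)
im=f["image"][:,:,2].astype(int)
for c in(245,260,285,340,365,385):
    d=np.diff(im[:300,c]); k=np.argsort(-abs(d))[:6]; print(c,[(int(i),int(d[i])) for i in sorted(k)])
cv2.imwrite("pics/w4.png",f["image"])
E
```

```text
time: 5.4
eef_pos: [484.6, 27.9, 94.6]
tcp_rot: [-0.003, 0.685, 0.728, -0.002]
ft_force: [0.5, 0.3, -1.2]
finger_gap: 0.003
[490.56259949  27.24017201 103.2490802 ] [4.13798034 0.45858511 2.4315083 ]
245 [(59, -3), (60, 3), (294, -3), (295, 3), (296, -3), (297, 3)]
260 [(1, 3), (21, -4), (22, 4), (90, 4), (204, -3), (243, 3)]
285 [(39, 34), (40, 98), (41, 62), (282, -72), (283, -124), (284, -31)]
340 [(0, -28), (39, 31), (40, 105), (41, 61), (282, -40), (283, -33)]
365 [(95, 87), (96, 97), (216, 53), (217, 58), (282, -84), (283, -99)]
385 [(0, 19), (2, -29), (3, -33), (4, -7), (51, -4), (59, -4)]
```

View pics/w4.png

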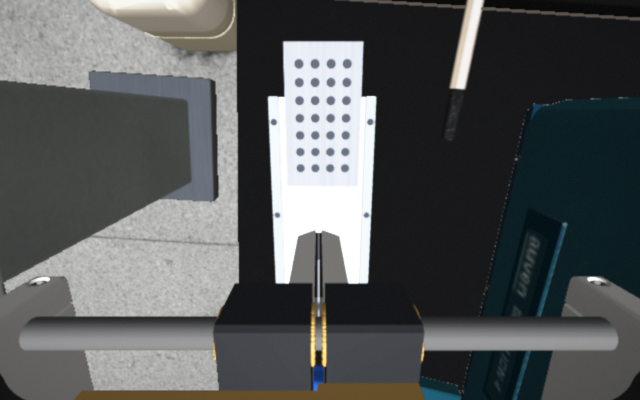

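Overhang: plate front at row 41, bed end at row 96, plate flat. Next is the approach to the overhang with the gripper open.

```bash
python3 -c "
from h import *
f=grab('wrist'); f=grab('wrist'); np.savez('w5.npz',**f)
k=np.diff(f['image'][:300,325,2].astype(int)); print([int(i) for i in np.argsort(-abs(k))[:8]])
v=np.argmax(k[:120]); print(v,atz(f,323,v+1,40))
g=f['image'][:,:,2]; r=int(v)+10; c=np.nonzero(g[r,250:400]>150)[0]+250; print(c.min(),c.max(),atz(f,c.min(),r,40),atz(f,c.max(),r,40))
go(481,139.5,80,93.5)"
```

```text
[41, 231, 230, 40, 42, 282, 0, 283]
41 [487.59790343 153.10176248  40.        ]
273 350 [452.88947647 145.13396181  40.        ] [506.96664472 148.54490078  40.        ]
lin [11.24 -0.17  1.93] rot [0.0069 0.0016 0.0008]
```

```bash
python3 -m handwheel '[{"grip":-1,"linear":[3.5,-0.2,0],"rot":[0.006,0.001,0]},{"grip":-1,"linear":[7,-0.2,0],"rot":[0.006,0.001,0]},{"grip":-1,"linear":[11.2,-0.2,0],"rot":[0.006,0.001,0]},{"grip":-1,"linear":[11.2,-0.2,1],"rot":[0.006,0.001,0]},{"grip":-1,"linear":[11.2,-0.2,1.9],"rot":[0.006,0.001,0]},{"grip":-1,"linear":[11.2,-0.2,1.9],"rot":[0.006,0.001,0]},{"grip":-1,"linear":[11.2,-0.2,1.9],"rot":[0.006,0.001,0]},{"grip":-1,"linear":[11.2,-0.2,1.9],"rot":[0.006,0.001,0]}]'; python3 -c "
from h import *
env.grab_frame('wrist');print(env.observe()['finger_gap'],pose()[0])
go(480.4,138.8,19.5,93.5)"
```

```text
time: 6.35
eef_pos: [481.0, 138.1, 80.3]
tcp_rot: [0.001, 0.685, 0.728, 0.0]
ft_force: [0.1, -1.0, 0.2]
finger_gap: 0.651
0.6915560415068615 [481.16393048 138.2390031   80.5774251 ]
lin [ 0.06 -0.08  6.11] rot [ 0.0015  0.0007 -0.0006]
```

```bash
python3 -m handwheel '[{"grip":-1,"linear":[0,0,0],"rot":[0,0,0]},{"grip":-1,"linear":[0.1,-0.1,0],"rot":[0.001,0,0]},{"grip":-1,"linear":[0.1,-0.1,0],"rot":[0.001,0,0]},{"grip":-1,"linear":[0.1,-0.1,0.5],"rot":[0.001,0,0]},{"grip":-1,"linear":[0.1,-0.1,2.5],"rot":[0.001,0,0]},{"grip":-1,"linear":[0.1,-0.1,4.5],"rot":[0.001,0,0]},{"grip":-1,"linear":[0.1,-0.1,6.1],"rot":[0.001,0,0]},{"grip":-1,"linear":[0.1,-0.1,6.1],"rot":[0.001,0,0]}]' && python3 -m handwheel '[{"grip":0,"linear":[0,0,0],"rot":[0,0,0]},{"grip":0,"linear":[0,0,0],"rot":[0,0,0]},{"grip":0.2,"linear":[0,0,0],"rot":[0,0,0]},{"grip":0.2,"linear":[0,0,0],"rot":[0,0,0]},{"grip":0.2,"linear":[0,0,0],"rot":[0,0,0]},{"grip":0.2,"linear":[0,0,0],"rot":[0,0,0]},{"grip":0.2,"linear":[0,0,0],"rot":[0,0,0]},{"grip":0.2,"linear":[0,0,0],"rot":[0,0,0]}]'
```

```text
time: 7.2
eef_pos: [477.9, 139.0, 17.1]
tcp_rot: [-0.001, 0.685, 0.728, -0.002]
ft_force: [-0.7, -0.0, 0.6]
finger_gap: 0.996
time: 8.0
eef_pos: [478.2, 139.1, 17.4]
tcp_rot: [-0.001, 0.685, 0.728, -0.002]
ft_force: [0.6, -0.3, 0.7]
finger_gap: 0.569
```

The gap of 0.569 is about 54 mm, so the fingers are on the plate. I'll close fully and lift.

```bash
python3 -m handwheel '[{"grip":1,"linear":[0,0,0],"rot":[0,0,0]},{"grip":1,"linear":[0,0,0],"rot":[0,0,0]},{"grip":1,"linear":[0,0,0],"rot":[0,0,0]},{"grip":1,"linear":[0,0,0],"rot":[0,0,0]},{"grip":1,"linear":[0,0,-0.3],"rot":[0,0,0]},{"grip":1,"linear":[0,0,-0.8],"rot":[0,0,0]},{"grip":1,"linear":[0,0,-1.4],"rot":[0,0,0]},{"grip":1,"linear":[0,0,-2],"rot":[0,0,0]}]' && python3 -m handwheel '[{"grip":1,"linear":[0,0,-0.8],"rot":[0,0,0]},{"grip":1,"linear":[0,0,-1.6],"rot":[0,0,0]},{"grip":1,"linear":[0,0,-2.4],"rot":[0,0,0]},{"grip":1,"linear":[0,0,-3.2],"rot":[0,0,0]},{"grip":1,"linear":[0,0,-3.5],"rot":[0,0,0]},{"grip":1,"linear":[0,0,-3.5],"rot":[0,0,0]},{"grip":1,"linear":[0,0,-3.5],"rot":[0,0,0]},{"grip":1,"linear":[0,0,-3.5],"rot":[0,0,0]}]'; python3 - <<'E'
from h import *
f=grab("wrist"); f=grab("wrist"); np.savez("w6.npz",**f); print(pose()[0],env.observe()["ft_force"]); cv2.imwrite("pics/w6.png",f["image"])
t=grab("top"); np.savez("t6.npz",**t)
E
```

```text
time: 8.8
eef_pos: [478.3, 139.1, 37.9]
tcp_rot: [-0.001, 0.685, 0.728, -0.002]
ft_force: [0.1, -0.2, -1.0]
finger_gap: 0.573
time: 9.6
eef_pos: [478.1, 139.1, 72.4]
tcp_rot: [-0.001, 0.685, 0.728, -0.002]
ft_force: [0.5, 0.1, -0.6]
finger_gap: 0.567
[478.10100107 139.10654205  72.45407793] [ 0.24411153 -0.35681053 -1.82142756]
```

View pics/w6.png

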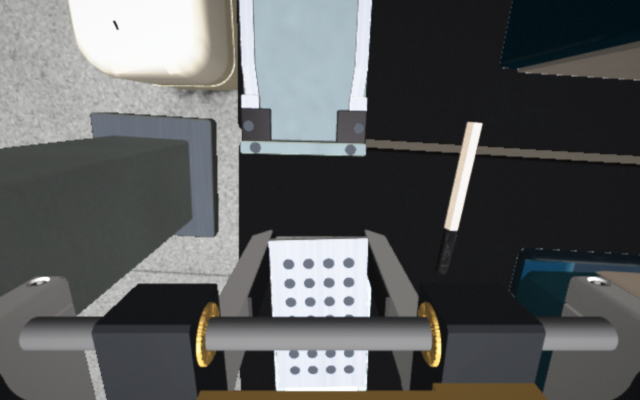

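The plate is held level at (270–370, 237–390). The dock's stop is at rows 143–155 and its tabs are at (257,125) and (351,125). I'll now measure the plate's tilt and the dock's pose.

```bash
python3 - <<'E'
from h import *
f=dict(np.load("w6.npz")); P=cloud(f)
for r in (245,258,276,295,310,348,362,380): print("plate",r,np.median(P[r,285:355],0).round(1))
fr=[238.5]; print("front mid",atz(f,319,238,P[245,319,2]), "corner",atz(f,270,240,92),atz(f,367,237,92))
for r in (20,60,100,130,): print("dock bed",r,np.median(P[r,280:330],0).round(1))
for r in(145,149,153): print("stop",r,np.median(P[r,255:350],0).round(1))
im=f["image"]; g=im.astype(int).sum(2)//3
print("rail rows:");
for r in (10,30,50,70,90): print(r,g[r,232:275].tolist(),g[r,335:380].tolist())
print("stop col",g[136:162,300].tolist(),g[136:162,270].tolist())
t=dict(np.load("t6.npz")); s=t["image"][195:240,195:250]
cv2.imwrite("pics/t6.png",cv2.resize(s,None,fx=12,fy=12,interpolation=cv2.INTER_CUBIC))
E
```

```text
plate 245 [478.4 149.   95.4]
plate 258 [478.9 141.5  95.4]
plate 276 [479.6 130.3  95.2]
plate 295 [480.3 118.3  95.2]
plate 310 [480.9 108.5  95.2]
plate 348 [477.7 162.4 187.8]
plate 362 [483.1  71.8  94.6]
plate 380 [484.   58.2  94.5]
front mid [477.9154517  153.06102443  95.40122436] corner [451.21053939 148.81077193  92.        ] [504.15106108 153.85828927  92.        ]
dock bed 20 [461.7 271.6  36.6]
dock bed 60 [462.7 249.1  36.5]
dock bed 100 [463.9 225.   36.3]
dock bed 130 [464.8 205.8  36.5]
stop 145 [464.4 197.3  52.6]
stop 149 [464.5 194.9  52.6]
stop 153 [464.6 192.3  52.1]
rail rows:
10 [155, 106, 95, 94, 74, 27, 48, 151, 227, 231, 231, 231, 234, 236, 236, 235, 233, 232, 234, 233, 211, 145, 179, 183, 184, 185, 185, 185, 186, 187, 187, 187, 186, 188, 187, 189, 188, 187, 187, 186, 185, 184, 185] [181, 181, 182, 181, 182, 182, 181, 181, 181, 181, 181, 181, 182, 182, 181, 181, 182, 182, 182, 182, 182, 174, 168, 202, 230, 232, 231, 232, 235, 236, 236, 235, 233, 233, 232, 207, 105, 34, 23, 23, 23, 24, 26, 23, 23]
30 [140, 159, 111, 98, 97, 76, 34, 61, 163, 229, 233, 232, 2
[... 1201 characters left out ...]
, 26, 24, 24, 24, 26, 24]
90 [121, 129, 137, 136, 131, 106, 40, 23, 25, 25, 31, 73, 146, 214, 239, 241, 243, 243, 243, 241, 239, 238, 239, 240, 241, 225, 157, 181, 186, 186, 186, 186, 187, 186, 188, 187, 187, 188, 188, 188, 188, 189, 188] [188, 189, 188, 188, 188, 188, 188, 188, 188, 186, 186, 186, 187, 187, 185, 170, 192, 239, 242, 243, 243, 243, 242, 240, 238, 238, 240, 240, 232, 200, 163, 61, 26, 26, 25, 24, 24, 25, 24, 25, 24, 24, 25, 23, 24]
stop col [188, 187, 186, 167, 120, 91, 156, 189, 196, 197, 198, 198, 198, 199, 198, 199, 198, 191, 129, 45, 27, 24, 25, 27, 26, 26] [67, 63, 59, 57, 73, 134, 179, 194, 196, 198, 198, 198, 197, 198, 198, 198, 193, 151, 79, 33, 26, 25, 25, 25, 25, 24]
```

View pics/t6.png

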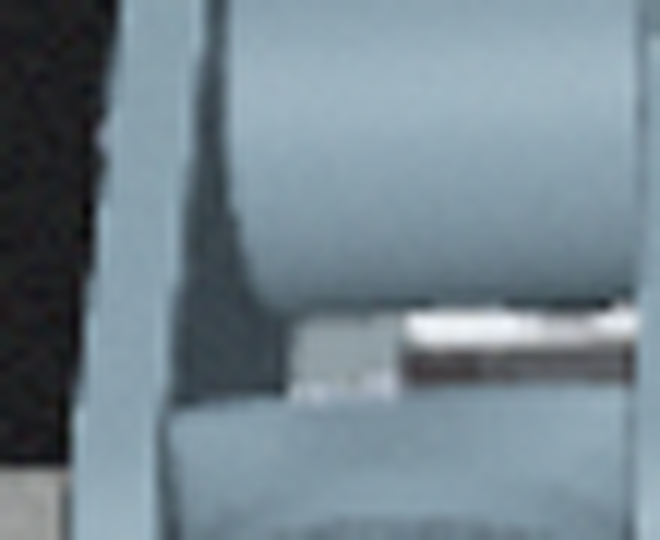

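```bash
python3 - <<'E'
from h import *
f=dict(np.load("w6.npz")); g=f["image"].astype(int).sum(2)/3
def x(a,b,r,th,s): # subpixel column crossing
    k=g[r,a:b]; 
    for i in range(len(k)-1):
        if (k[i]-th)*s<0 and (k[i+1]-th)*s>=0: return a+i+(th-k[i])/(k[i+1]-k[i])
M=[]
for r in range(4,60,6):
    a=x(236,250,r,130,1); b=x(360,376,r,130,-1)
    A,B=atz(f,a,r,40),atz(f,b,r,40); M.append((A+B)/2); 
    if r%4==0: print(r,A.round(1),B.round(1))
M=np.array(M); k=np.polyfit(M[:,1],M[:,0],1); print("dock mid x = ",k,"heading",90-np.degrees(np.arctan(k[0])))
for c in(275,300,330): print("stop face top",[atz(f,c,v,52).round(1) for v in (141,142)], "back",atz(f,c,154,52).round(1))
for r in(244,250,256,376,382):
    L=x(262,290,r,150,1);Rr=x(355,385,r,150,-1); 
    if L and Rr: print(r,L,Rr,atz(f,L,r,95).round(1),atz(f,Rr,r,95).round(1))
w=dict(np.load("w1.npz")); gw=w["image"].astype(int).sum(2)/3
print("w1 stop", [(c,atz(w,c,75,52).round(1)) for c in(300,330)], gw[55:85,316].round().tolist(), gw[20,270:360].round().tolist(), [atz(w,c,20,40).round(1)[0:2].tolist() for c in(270,360)])
E
```

```text
4 [422.2 277.1  40. ] [501.4 281.7  40. ]
16 [422.4 270.7  40. ] [501.4 275.4  40. ]
28 [422.7 264.2  40. ] [501.6 268.8  40. ]
40 [422.8 257.6  40. ] [502.1 262.2  40. ]
52 [423.2 250.8  40. ] [502.3 255.5  40. ]
dock mid x =  [-3.78142051e-02  4.72274287e+02] heading 92.16556256358027
stop face top [array([447.3, 198.8,  52. ]), array([447.4, 198.2,  52. ])] back [447.5 190.6  52. ]
stop face top [array([463. , 199.7,  52. ]), array([463.1, 199.1,  52. ])] back [463.4 191.6  52. ]
stop face top [array([481.8, 200.9,  52. ]), array([481.9, 200.2,  52. ])] back [482.4 192.7  52. ]
244 267.52525252525254 367.54293628808864 [450.3 147.7  95. ] [504.3 151.   95. ]
250 268.8034682080925 367.4343675417661 [451.1 144.2  95. ] [504.6 147.5  95. ]
256 269.0443548387097 367.2938144329897 [451.3 140.6  95. ] [504.9 144.   95. ]
376 274.7320954907162 366.57598039215685 [456.2  60.   95. ] [512.7  63.6  95. ]
382 275.07924528301885 366.56444444444446 [456.5  55.4  95. ] [513.1  59.1  95. ]
w1 stop [(300, array([448.2, 191.1,  52. ])), (330, array([482.7, 191.1,  52. ]))] [165.0, 166.0, 166.0, 166.0, 165.0, 165.0, 165.0, 165.0, 167.0, 167.0, 167.0, 165.0, 166.0, 170.0, 175.0, 176.0, 175.0, 175.0, 174.0, 150.0, 105.0, 69.0, 63.0, 54.0, 32.0, 20.0, 22.0, 22.0, 22.0, 22.0] [136.0, 110.0, 34.0, 19.0, 20.0, 21.0, 20.0, 44.0, 138.0, 212.0, 217.0, 220.0, 222.0, 220.0, 222.0, 210.0, 172.0, 167.0, 166.0, 166.0, 165.0, 165.0, 164.0, 162.0, 162.0, 162.0, 162.0, 161.0, 162.0, 162.0, 162.0, 163.0, 164.0, 163.0, 163.0, 163.0, 162.0, 164.0, 163.0, 163.0, 163.0, 163.0, 162.0, 162.0, 161.0, 161.0, 160.0, 160.0, 160.0, 161.0, 160.0, 161.0, 162.0, 162.0, 162.0, 162.0, 163.0, 164.0, 165.0, 164.0, 165.0, 164.0, 164.0, 164.0, 163.0, 161.0, 162.0, 161.0, 161.0, 162.0, 175.0, 200.0, 215.0, 218.0, 222.0, 221.0, 216.0, 186.0, 77.0, 27.0, 21.0, 21.0, 21.0, 20.0, 19.0, 20.0, 20.0, 21.0, 20.0, 21.0] [[414.3, 250.8], [516.6, 250.9]]
```

```bash
python3 -c "
from h import *
go(460.4,314.5,75,91.8)"
```

```text
lin [17.61 -0.71 -0.25] rot [-0.0048  0.0006  0.0291]
```

```bash
python3 -m handwheel '[{"grip":1,"linear":[2,0,-0.2],"rot":[-0.004,0,0.005]},{"grip":1,"linear":[5,-0.2,-0.2],"rot":[-0.004,0,0.01]},{"grip":1,"linear":[8,-0.3,-0.2],"rot":[-0.004,0,0.015]},{"grip":1,"linear":[11,-0.4,-0.2],"rot":[-0.004,0,0.02]},{"grip":1,"linear":[14,-0.6,-0.2],"rot":[-0.004,0,0.029]},{"grip":1,"linear":[16.5,-0.7,-0.2],"rot":[-0.004,0,0.029]},{"grip":1,"linear":[17.6,-0.7,-0.2],"rot":[-0.004,0,0.029]},{"grip":1,"linear":[17.6,-0.7,-0.2],"rot":[-0.004,0,0.029]}]'; python3 - <<'E'
from h import *
for i in range(6): f=grab("wrist")
np.savez("w7.npz",**f); print(pose()[0]); cv2.imwrite("pics/w7.png",f["image"]); s=grab("scene"); np.savez("s7.npz",**s)
go(460.4,314.5,24,91.8); go(460.4,314.5,17.5,91.8)
a=s["image"][225:325,170:290]; cv2.imwrite("pics/v7.png",np.hstack([cv2.resize(a,(480,400),interpolation=cv2.INTER_CUBIC),f["image"][:,160:480]]))
E
```

```text
time: 10.55
eef_pos: [460.4, 315.1, 74.3]
tcp_rot: [-0.0, 0.695, 0.719, -0.001]
ft_force: [-0.4, -0.7, -1.1]
finger_gap: 0.569
[460.7627569  313.45914519  74.42425114]
lin [ 0.09 -0.03  5.05] rot [-0.0008  0.0007 -0.0011]
lin [ 0.1  -0.03  5.7 ] rot [-0.0008  0.0007 -0.0011]
```

View pics/v7.png

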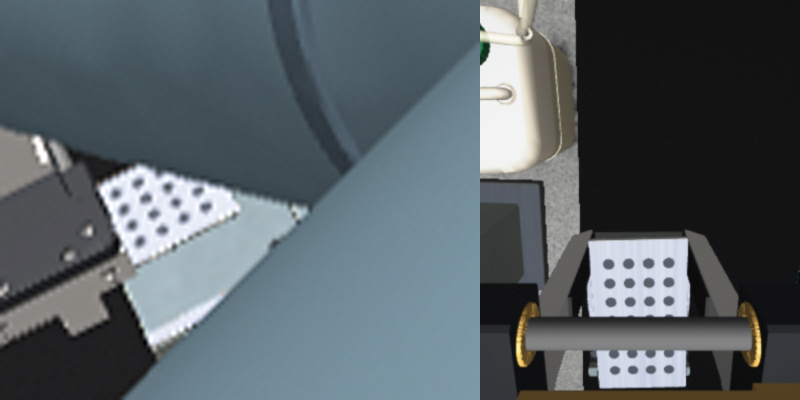

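The plate hangs over the dock bed, inner end clear of the tabs. I'll lower it gently.

```bash
python3 -m handwheel '[{"grip":1,"linear":[0.1,0,1.5],"rot":[0,0,0]},{"grip":1,"linear":[0.1,0,3],"rot":[0,0,0]},{"grip":1,"linear":[0.1,0,4.3],"rot":[0,0,0]},{"grip":1,"linear":[0.1,0,4.8],"rot":[0,0,0]},{"grip":1,"linear":[0.1,0,5.2],"rot":[0,0,0]},{"grip":1,"linear":[0.1,0,5.4],"rot":[0,0,0]},{"grip":1,"linear":[0.1,0,5.5],"rot":[0,0,0]},{"grip":1,"linear":[0.1,0,5.5],"rot":[0,0,0]}]'; python3 - <<'E'
from h import *
F=[]
for i in range(5): f=grab("wrist");F.append(env.observe()["ft_force"])
print(pose()[0],np.mean(F,0)); P=cloud(f); np.savez("w8.npz",**f)
for r in(250,264,282,300,365,382): print(r,P[r,300:340].mean(0).round(1))
s=grab("scene"); cv2.imwrite("pics/v8.png",cv2.resize(s["image"][225:325,170:290],(720,600),interpolation=cv2.INTER_CUBIC)); np.savez("s8.npz",**s)
E
```

```text
time: 11.7
eef_pos: [461.0, 314.7, 19.8]
tcp_rot: [0.0, 0.696, 0.718, -0.0]
ft_force: [-0.6, -1.0, -0.8]
finger_gap: 0.565
[460.88953645 314.6686371   19.78646129] [-0.34201722 -0.13834672 -0.83431079]
250 [461.6 321.7  42.9]
264 [461.8 315.3  46.7]
282 [462.2 302.2  42.8]
300 [462.5 290.6  42.6]
365 [463.8 248.9  46. ]
382 [464.3 232.3  42.1]
```

View pics/v8.png

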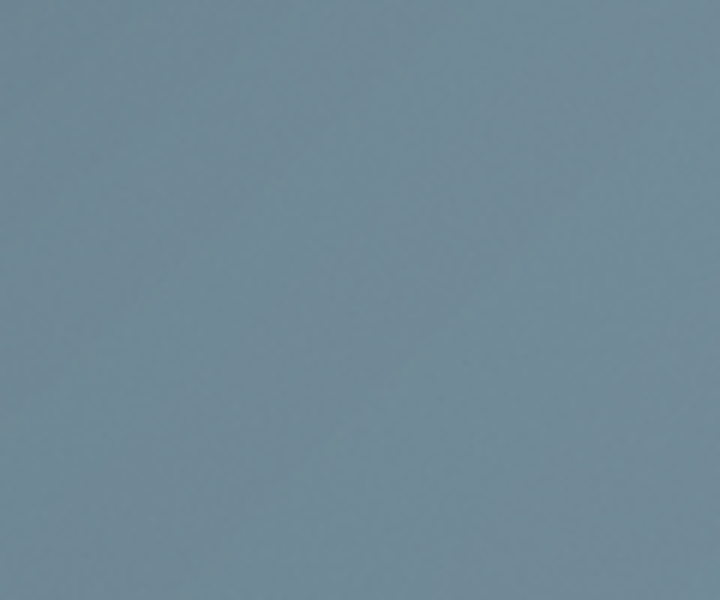

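The arm hides the dock in this view. By depth, the plate's top is at about 42.5 mm, 2.4 mm above the resting level. I'll lower the rest and then release.

```bash
python3 -m handwheel '[{"grip":1,"linear":[0,0,0.1],"rot":[0,0,0]},{"grip":1,"linear":[0,0,0.2],"rot":[0,0,0]},{"grip":1,"linear":[0,0,0.24],"rot":[0,0,0]},{"grip":1,"linear":[0,0,0.26],"rot":[0,0,0]},{"grip":1,"linear":[0,0,0.26],"rot":[0,0,0]},{"grip":1,"linear":[0,0,0.26],"rot":[0,0,0]},{"grip":1,"linear":[0,0,0.26],"rot":[0,0,0]},{"grip":1,"linear":[0,0,0.26],"rot":[0,0,0]}]'; python3 - <<'E'
from h import *
F=[]
for i in range(5): f=grab("wrist");F.append(env.observe()["ft_force"])
print(pose()[0],np.mean(F,0)); P=cloud(f)
for r in(250,282,300,382): print(r,P[r,300:340].mean(0).round(1))
E
```

```text
time: 12.8
eef_pos: [461.0, 314.7, 17.3]
tcp_rot: [0.0, 0.696, 0.718, -0.0]
ft_force: [-0.3, -0.7, 2.5]
finger_gap: 0.565
[460.98237122 314.67429771  17.26137577] [-1.16736688  0.04844023  2.93297941]
250 [461.6 321.6  40.1]
282 [462.2 302.3  40.4]
300 [462.5 291.   40.5]
382 [464.2 234.1  41.3]
```

Contact: +3 N upward, plate top at about 40 mm. I'll release, keeping the fingers in place, and check.

```bash
python3 -m handwheel '[{"grip":-0.2,"linear":[0,0,0],"rot":[0,0,0]},{"grip":-0.5,"linear":[0,0,0],"rot":[0,0,0]},{"grip":-0.5,"linear":[0,0,0],"rot":[0,0,0]},{"grip":-0.5,"linear":[0,0,0],"rot":[0,0,0]},{"grip":-0.5,"linear":[0,0,0],"rot":[0,0,0]},{"grip":-0.5,"linear":[0,0,-2],"rot":[0,0,0]},{"grip":-0.5,"linear":[0,0,-5],"rot":[0,0,0]},{"grip":-0.5,"linear":[0,0,-8],"rot":[0,0,0]}]'; python3 -m handwheel '[{"grip":1,"linear":[1.5,0,-1],"rot":[0,0,0]},{"grip":1,"linear":[4,0,-1],"rot":[0,0,0]},{"grip":1,"linear":[6,0,-1],"rot":[0,0,0]},{"grip":1,"linear":[6,0,-1],"rot":[0,0,0]},{"grip":1,"linear":[6,0,-1],"rot":[0,0,0]},{"grip":1,"linear":[6,0,-1],"rot":[0,0,0]},{"grip":1,"linear":[6,0,-1],"rot":[0,0,0]},{"grip":1,"linear":[6,0,-1],"rot":[0,0,0]}]'; python3 - <<'E'
from h import *
for i in range(3): f=grab("wrist")
print(pose()[0]); P=cloud(f); np.savez("w9.npz",**f); im=f["image"].copy()
cv2.imwrite("pics/w9.png",im)
m=(P[...,2]>37)&(P[...,2]<50)&(abs(P[...,0]-462)<45)&(P[...,1]>195)&(P[...,1]<340)
v,u=np.nonzero(m); print(u.min(),u.max(),v.min(),v.max())
E
```

```text
time: 13.85
eef_pos: [460.5, 314.5, 97.6]
tcp_rot: [-0.0, 0.696, 0.718, -0.001]
ft_force: [0.3, -0.6, 0.9]
finger_gap: 0.746
time: 14.65
eef_pos: [458.7, 373.9, 107.5]
tcp_rot: [-0.0, 0.697, 0.717, -0.001]
ft_force: [0.7, -0.7, -0.0]
finger_gap: 0.107
[458.80863421 374.15118302 107.63614941]
288 349 260 389
```

View pics/w9.png

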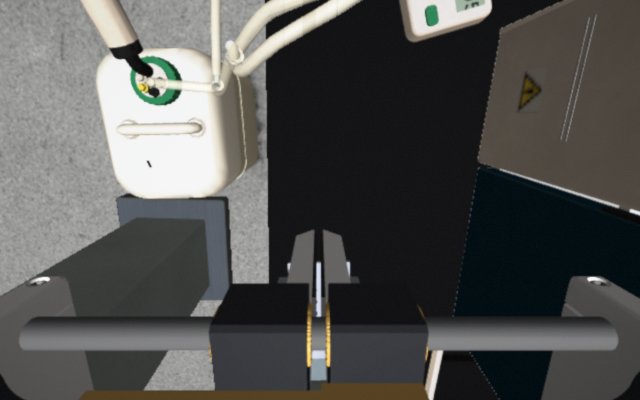

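The gripper hides the plate from the wrist camera here. That was my last picture, so from here I check numerically with the top and scene cameras.

```bash
cat > chk.py <<'E'
from h import *
for n in("top","scene"):
    f=grab(n); P=cloud(f); S=np.array([464.7,199.6]); d=np.array([-.0378,.9993]); e=np.array([.9993,.0378])
    Q=P[...,:2]-S; yd=Q@d-48; xd=Q@e
    print(n,"z by y_d (rows) x_d (cols -36..36)")
    for y in range(90,-60,-6):
        print(y,[ (lambda m: int(round(np.median(P[m][:,2]))) if m.any() else None)((abs(yd-y)<3)&(abs(xd-x)<4)&(f["z_map"]>0)) for x in range(-40,41,8)])
    g=f["image"]; np.savez("c_"+n+".npz",**f)
E
python3 chk.py
```

```text
top z by y_d (rows) x_d (cols -36..36)
90 [1, 2, 1, 413, 420, 425, 427, 435, 434, 431, 428]
84 [1, 3, 4, 37, 36, 442, 440, 437, 435, 430, 423]
78 [3, 0, 6, 42, 44, 444, 441, 438, 431, 419, 411]
72 [6, 3, 5, 450, 449, 445, 441, 427, 417, 409, 391]
66 [458, 3, 454, 452, 449, 420, 417, 410, 397, 382, 1]
60 [460, 459, 456, 441, 408, 390, 391, 387, 42, 41, -2]
54 [463, 460, 422, 406, 41, 41, 44, 43, 43, 40, None]
48 [433, 424, 412, 43, 42, 40, 41, 42, 41, 39, 42]
42 [417, 40, 42, 40, 42, 43, 41, 41, 44, 40, 39]
36 [5, 38, 40, 40, 42, 41, 40, 42, 43, 41, 41]
30 [4, 40, 41, 41, 43, 42, 44, 43, 42, 37, 43]
24 [25, 38, 39, 40, 39, 42, 41, 40, 41, 38, 41]
18 [9, 41, 40, 41, 42, 43, 43, 41, 41, 40, 42]
12 [6, 42, 38, 42, 40, 41, 43, 42, 42, 45, 43]
6 [4, 41, 38, 41, 44, 40, 42, 42, 40, 41, 41]
0 [5, 41, 41, 38, 42, 43, 41, 38, 42, 41, 41]
-6 [5, 40, 38, 43, 43, 41, 42, 41, 43, 41, 43]
-12 [2, 41, 40, 42, 43, 42, 40, 41, 41, 42, 41]
-18 [4, 40, 39, 42, 43, 41, 42, 42, 38, 40, 44]
-24 [3, 44, 38, 37, 39, 36, 39, 36, 36, 42, 44]
-30 [4, 47, 47, 43, 36, 38, 38, 35, 45, 46, 46]
-36 [3, 48, 45, 39, 3
[... 1070 characters left out ...]
115, 38, None, None, None, None, None, None, None, None, None]
-6 [-114, None, None, None, None, None, None, None, None, None, None]
-12 [-127, None, None, None, None, None, None, None, None, None, None]
-18 [-138, None, None, None, None, None, None, None, None, None, None]
-24 [-145, None, None, None, None, None, None, None, None, None, None]
-30 [-144, None, None, None, None, None, None, None, None, None, None]
-36 [-136, None, None, None, None, None, None, None, None, None, None]
-42 [-144, None, None, None, None, None, None, None, None, None, None]
-48 [None, None, None, None, None, None, None, None, None, None, None]
-54 [None, None, None, None, None, None, None, None, None, None, None]
```

The plate lies flat in the dock: top at about 40 mm over the whole bed, inner end near y_d = −21, outer end near +80. Now I'll lower the closed fingers behind it.

```bash
python3 -c "
from h import *
go(458.7,360,32,92.2)"
```

```text
lin [-1.42 -0.04  7.57] rot [-0.0013  0.001  -0.0084]
```

```bash
python3 -m handwheel '[{"grip":1,"linear":[-0.7,0,2],"rot":[0,0,-0.008]},{"grip":1,"linear":[-1.4,0,4],"rot":[0,0,-0.008]},{"grip":1,"linear":[-1.4,0,6],"rot":[0,0,-0.008]},{"grip":1,"linear":[-1.4,0,7.4],"rot":[0,0,-0.008]},{"grip":1,"linear":[-1.4,0,7.6],"rot":[0,0,-0.008]},{"grip":1,"linear":[-1.4,0,7.6],"rot":[0,0,-0.008]},{"grip":1,"linear":[-1.4,0,7.6],"rot":[0,0,-0.008]},{"grip":1,"linear":[-1.4,0,7.6],"rot":[0,0,-0.008]}]' ; python3 -m handwheel '[{"grip":1,"linear":[-0.6,0,0],"rot":[0,0,0]},{"grip":1,"linear":[-1.2,0,0],"rot":[0,0,0]},{"grip":1,"linear":[-1.8,0,0],"rot":[0,0,0]},{"grip":1,"linear":[-2.4,0,0],"rot":[0,0,0]},{"grip":1,"linear":[-2.8,0,0],"rot":[0,0,0]},{"grip":1,"linear":[-3.2,0,0],"rot":[0,0,0]},{"grip":1,"linear":[-3.5,0,0],"rot":[0,0,0]},{"grip":1,"linear":[-3.5,0,0],"rot":[0,0,0]}]'; python3 -c "
from h import *
F=[]
for i in range(6): env.grab_frame('wrist'); F.append(env.observe()['ft_force'])
print(pose()[0],np.mean(F,0)); go(460.4,312,32,92.2)"
```

```text
time: 15.7
eef_pos: [459.9, 360.8, 32.9]
tcp_rot: [0.0, 0.693, 0.72, 0.0]
ft_force: [-0.9, -1.2, 0.2]
finger_gap: 0.005
time: 16.5
eef_pos: [461.2, 325.4, 32.8]
tcp_rot: [0.0, 0.694, 0.72, 0.0]
ft_force: [0.0, 0.8, 0.1]
finger_gap: 0.009
[461.16043021 325.8691147   32.81283615] [-0.05574189 -0.05211698 -0.07247991]
lin [-1.38 -0.13  0.08] rot [ 0.0005  0.0001 -0.    ]
```

```bash
python3 -m handwheel '[{"grip":1,"linear":[-0.3,0,0],"rot":[0,0,0]},{"grip":1,"linear":[-0.6,0,0],"rot":[0,0,0]},{"grip":1,"linear":[-0.8,0,0],"rot":[0,0,0]},{"grip":1,"linear":[-1.0,0,0],"rot":[0,0,0]},{"grip":1,"linear":[-1.1,0,0],"rot":[0,0,0]},{"grip":1,"linear":[-1.2,0,0],"rot":[0,0,0]},{"grip":1,"linear":[-1.3,0,0],"rot":[0,0,0]},{"grip":1,"linear":[-1.3,0,0],"rot":[0,0,0]}]'; python3 -m handwheel '[{"grip":1,"linear":[-0.05,0,0],"rot":[0,0,0]},{"grip":1,"linear":[-0.1,0,0],"rot":[0,0,0]},{"grip":1,"linear":[-0.15,0,0],"rot":[0,0,0]},{"grip":1,"linear":[-0.2,0,0],"rot":[0,0,0]},{"grip":1,"linear":[-0.2,0,0],"rot":[0,0,0]},{"grip":1,"linear":[-0.2,0,0],"rot":[0,0,0]},{"grip":1,"linear":[-0.2,0,0],"rot":[0,0,0]},{"grip":1,"linear":[-0.2,0,0],"rot":[0,0,0]}]'
```

```text
time: 17.6
eef_pos: [461.7, 312.8, 32.8]
tcp_rot: [0.0, 0.693, 0.721, 0.0]
ft_force: [-0.4, -0.4, 0.4]
finger_gap: 0.006
time: 18.4
eef_pos: [461.7, 310.7, 32.7]
tcp_rot: [0.0, 0.693, 0.721, -0.0]
ft_force: [0.3, 0.5, -0.1]
finger_gap: 0.002
```

```bash
python3 chk.py | sed -n 1,27p
```

```text
top z by y_d (rows) x_d (cols -36..36)
90 [355, 345, 350, 352, 353, 352, 351, 347, 340, 334, None]
84 [336, 342, 347, 352, 353, 353, 350, 348, 343, 334, None]
78 [331, 342, 347, 351, 354, 353, 353, 350, 344, 335, 0]
72 [326, 338, 344, 349, 352, 353, 353, 351, 346, 337, 5]
66 [316, 335, 344, 348, 351, 354, 351, 350, 347, 341, 166]
60 [160, 336, 342, 349, 351, 354, 353, 352, 348, 342, 329]
54 [4, 330, 339, 346, 350, 352, 352, 351, 350, 344, 335]
48 [3, 321, 337, 344, 350, 352, 352, 352, 348, 345, 339]
42 [4, 320, 333, 342, 349, 351, 352, 351, 349, 149, 150]
36 [42, 42, 326, 337, 345, 154, 160, 156, 156, 346, 150]
30 [37, 41, 47, 157, 154, 151, 155, 151, 145, 351, 348]
24 [395, 40, 40, 42, 44, 43, 41, 361, 358, 355, 349]
18 [394, 40, 41, 42, 44, 210, 369, 363, 359, 355, 344]
12 [392, 42, 41, 383, 378, 374, 370, 358, 351, 341, 326]
6 [41, 394, 388, 385, 380, 356, 351, 344, 336, 322, 310]
0 [400, 395, 390, 342, 335, 330, 329, 323, 310, 42, 42]
-6 [398, 360, 346, 314, 45, 43, 306, 42, 42, 41, 40]
-12 [359, 335, 42, 41, 42, 39, 42, 39, 41, 41, 40]
-18 [0, 41, 39, 41, 43, 42, 41, 40, 41, 41, 43]
-24 [4, 43, 40, 41, 41, 42, 42, 41, 40, 42, 43]
-30 [6, 48, 48, 42, 43, 44, 41, 42, 46, 47, 48]
-36 [4, 48, 47, 45, 42, 40, 40, 42, 41, 47, 47]
-42 [1, 50, 48, 42, 41, 42, 40, 42, 44, 47, 46]
-48 [-4, 53, 51, 55, 51, 52, 53, 52, 52, 53, 50]
-54 [15, 29, 43, 29, 43, 42, 33, 42, 51, 43, 49]
scene z by y_d (rows) x_d (cols -36..36)
```

The plate is under the tabs with almost no gap left, but there is no stop force yet. I'll continue in 1 mm steps.

```bash
python3 -m handwheel '[{"grip":1,"linear":[-0.05,0,0],"rot":[0,0,0]},{"grip":1,"linear":[-0.1,0,0],"rot":[0,0,0]},{"grip":1,"linear":[-0.1,0,0],"rot":[0,0,0]},{"grip":1,"linear":[-0.1,0,0],"rot":[0,0,0]},{"grip":1,"linear":[-0.1,0,0],"rot":[0,0,0]},{"grip":1,"linear":[-0.1,0,0],"rot":[0,0,0]},{"grip":1,"linear":[-0.1,0,0],"rot":[0,0,0]},{"grip":1,"linear":[-0.1,0,0],"rot":[0,0,0]}]'; python3 -c "
from h import *
F=[]
for i in range(6): env.grab_frame('wrist'); F.append(env.observe()['ft_force'])
print(pose()[0],np.mean(F,0))"; python3 -m handwheel '[{"grip":1,"linear":[-0.05,0,0],"rot":[0,0,0]},{"grip":1,"linear":[-0.1,0,0],"rot":[0,0,0]},{"grip":1,"linear":[-0.1,0,0],"rot":[0,0,0]},{"grip":1,"linear":[-0.1,0,0],"rot":[0,0,0]},{"grip":1,"linear":[-0.1,0,0],"rot":[0,0,0]},{"grip":1,"linear":[-0.1,0,0],"rot":[0,0,0]},{"grip":1,"linear":[-0.1,0,0],"rot":[0,0,0]},{"grip":1,"linear":[-0.1,0,0],"rot":[0,0,0]}]'; python3 -c "
from h import *
F=[]
for i in range(6): env.grab_frame('wrist'); F.append(env.observe()['ft_force'])
print(pose()[0],np.mean(F,0))"
```

```text
time: 19.3
eef_pos: [461.7, 309.6, 32.7]
tcp_rot: [0.0, 0.693, 0.721, -0.0]
ft_force: [-0.4, -0.1, 1.4]
finger_gap: 0.004
[461.71994529 309.65955444  32.72143881] [-0.02056338  0.30261405 -0.09235053]
time: 20.4
eef_pos: [461.7, 308.6, 32.7]
tcp_rot: [0.0, 0.693, 0.721, -0.0]
ft_force: [0.1, -0.5, 0.2]
finger_gap: 0.004
[461.74930355 308.62281149  32.70364783] [ 0.0350807   0.34565978 -0.06509572]
```

```bash
for i in 1; do python3 -m handwheel '[{"grip":1,"linear":[-0.05,0,0],"rot":[0,0,0]},{"grip":1,"linear":[-0.1,0,0],"rot":[0,0,0]},{"grip":1,"linear":[-0.1,0,0],"rot":[0,0,0]},{"grip":1,"linear":[-0.1,0,0],"rot":[0,0,0]},{"grip":1,"linear":[-0.1,0,0],"rot":[0,0,0]},{"grip":1,"linear":[-0.1,0,0],"rot":[0,0,0]},{"grip":1,"linear":[-0.1,0,0],"rot":[0,0,0]},{"grip":1,"linear":[-0.1,0,0],"rot":[0,0,0]}]'; done; python3 - <<'E'
from h import *
F=[]
for i in range(6): env.grab_frame('wrist'); F.append(env.observe()['ft_force'])
print(pose()[0],np.mean(F,0))
f=grab("top"); g=f["image"].astype(int)
# intensity profile along dock axis near stop, centre, at z=40
S=np.array([464.7,199.6]); d=np.array([-.0378,.9993]); R=np.array(f["R"]);t=np.array(f["t"])
for y in range(-60,-20,2):
    X=R@np.append(S+(y+48)*d,40)+t; u=f["fx"]*X[0]/X[2]+f["cx"]; v=f["fy"]*X[1]/X[2]+f["cy"]
    print(y,round(u,1),round(v,1),cv2.getRectSubPix(f["image"],(1,1),(float(u),float(v)))[0,0])
E
```

```text
time: 21.5
eef_pos: [461.8, 308.2, 32.9]
tcp_rot: [-0.0, 0.693, 0.72, 0.0]
ft_force: [0.3, 5.0, -1.3]
finger_gap: 0.008
[461.80228177 308.16000946  32.83293354] [-0.57172603  5.35043223 -1.09292887]
-60 238.6 216.2 [65 66 63]
-58 238.0 216.3 [87 89 84]
-56 237.3 216.3 [119 118 110]
-54 236.6 216.3 [150 147 135]
-52 236.0 216.3 [179 175 159]
-50 235.3 216.3 [173 167 153]
-48 234.6 216.4 [175 168 156]
-46 234.0 216.4 [184 176 166]
-44 233.3 216.4 [200 188 181]
-42 232.6 216.4 [208 195 188]
-40 232.0 216.5 [208 195 188]
-38 231.3 216.5 [205 192 186]
-36 230.7 216.5 [198 185 179]
-34 230.0 216.5 [186 174 167]
-32 229.3 216.5 [192 180 173]
-30 228.7 216.6 [199 186 179]
-28 228.0 216.6 [206 193 187]
-26 227.3 216.6 [203 191 184]
-24 226.7 216.6 [195 183 176]
-22 226.0 216.7 [181 169 163]
```

A 5.4 N reaction at y = 308.2, where I expected the stop. One more millimetre should confirm it.

```bash
python3 -m handwheel '[{"grip":1,"linear":[-0.1,0,0],"rot":[0,0,0]},{"grip":1,"linear":[-0.2,0,0],"rot":[0,0,0]},{"grip":1,"linear":[-0.2,0,0],"rot":[0,0,0]},{"grip":1,"linear":[-0.2,0,0],"rot":[0,0,0]},{"grip":1,"linear":[-0.2,0,0],"rot":[0,0,0]},{"grip":1,"linear":[-0.2,0,0],"rot":[0,0,0]},{"grip":1,"linear":[-0.2,0,0],"rot":[0,0,0]},{"grip":1,"linear":[-0.2,0,0],"rot":[0,0,0]}]'; python3 -m handwheel '[{"grip":1,"linear":[1,0,0],"rot":[0,0,0]},{"grip":1,"linear":[4,0,0],"rot":[0,0,0]},{"grip":1,"linear":[5,0,-2],"rot":[0,0,0]},{"grip":1,"linear":[8,0,-6],"rot":[0,0,0]},{"grip":1,"linear":[12,0,-11],"rot":[0,0,0]},{"grip":1,"linear":[17,0,-16],"rot":[0,0,0]},{"grip":1,"linear":[22,0,-20],"rot":[0,0,0]},{"grip":1,"linear":[25,0,-22],"rot":[0,0,0]}]'; python3 -m handwheel '[{"grip":1,"linear":[5,0,-1],"rot":[0,0,0]},{"grip":1,"linear":[10,0,-1],"rot":[0,0,0]},{"grip":1,"linear":[10,0,-1],"rot":[0,0,0]},{"grip":1,"linear":[10,0,-1],"rot":[0,0,0]},{"grip":1,"linear":[10,0,-1],"rot":[0,0,0]},{"grip":1,"linear":[10,0,-1],"rot":[0,0,0]},{"grip":1,"linear":[10,0,-1],"rot":[0,0,0]},{"grip":1,"linear":[10,0,-1],"rot":[0,0,0]}]'; python3 chk.py | grep -v None
```

```text
time: 22.65
eef_pos: [461.9, 308.1, 33.3]
tcp_rot: [-0.001, 0.694, 0.72, 0.002]
ft_force: [-1.5, 10.3, -0.1]
finger_gap: 0.003
time: 23.45
eef_pos: [453.4, 530.8, 235.0]
tcp_rot: [-0.0, 0.694, 0.72, 0.002]
ft_force: [0.9, -0.4, 0.0]
finger_gap: 0.0
time: 24.25
eef_pos: [450.1, 629.9, 246.0]
tcp_rot: [-0.0, 0.694, 0.72, 0.002]
ft_force: [-0.6, -0.8, 0.6]
finger_gap: 0.005
top z by y_d (rows) x_d (cols -36..36)
90 [-1, 0, 0, -1, 1, -1, 2, 3, 3, 3, 3]
84 [0, 3, 3, 2, 3, 4, 1, 3, 1, 2, 2]
78 [2, 2, 3, 1, 1, 2, 1, 0, 2, 1, 1]
72 [1, 2, 0, 3, 0, 4, 2, 2, 2, 3, 0]
66 [0, 1, 2, 1, 2, 1, 3, 0, 3, 2, 4]
48 [2, 37, 41, 42, 42, 44, 40, 44, 39, 42, 41]
42 [20, 40, 43, 39, 41, 44, 42, 41, 42, 39, 40]
36 [4, 42, 39, 39, 42, 42, 41, 42, 41, 41, 42]
30 [20, 40, 40, 41, 41, 42, 43, 42, 42, 40, 41]
24 [21, 39, 42, 44, 41, 42, 42, 42, 41, 40, 41]
18 [13, 41, 41, 40, 42, 41, 42, 40, 42, 40, 42]
12 [2, 41, 39, 41, 41, 41, 40, 40, 41, 40, 41]
6 [2, 42, 41, 40, 42, 40, 43, 42, 41, 40, 40]
0 [2, 41, 41, 43, 42, 40, 42, 43, 43, 37, 46]
-6 [5, 43, 40, 41, 42, 43, 40, 43, 44, 39, 43]
-12 [0, 42, 41, 40, 41, 41, 42, 41, 41, 39, 41]
-18 [5, 40, 38, 41, 43, 40, 41, 41, 40, 42, 45]
-24 [2, 42, 40, 41, 42, 41, 43, 40, 41, 44, 43]
-30 [2, 46, 48, 42, 41, 41, 40, 42, 44, 45, 46]
-36 [3, 48, 49, 43, 40, 42, 41, 41, 46, 47, 47]
-42 [0, 49, 47, 43, 43, 42, 42, 43, 45, 46, 47]
-48 [21, 54, 53, 57, 55, 55, 54, 54, 53, 57, 51]
-54 [17, 43, 46, 29, 43, 43, 28, 38, 49, 41, 49]
scene z by y_d (rows) x_d (cols -36..36)
```

10 N at an unchanged position means it is firm against something. I'll make sure it is the stop and not a jam, using the spot pattern and plate ends in the top and scene images compared with the dock's own edges.

```bash
python3 - <<'E'
from h import *
for n in("top","scene"):
    f=dict(np.load(f"c_{n}.npz")); R=np.array(f["R"]);t=np.array(f["t"])
    S=np.array([464.7,199.6]); d=np.array([-.0378,.9993]); e=np.array([.9993,.0378])
    # rectified view at z=40, 4 px/mm : x_d -45..45, y_d 80..-65
    yy,xx=np.mgrid[80:-65:-.25,-45:45:.25]
    W=S+(yy+48)[...,None]*d+xx[...,None]*e; X=np.dstack([W,np.full(yy.shape,40.)])@R.T+t
    u=(f["fx"]*X[...,0]/X[...,2]+f["cx"]).astype(np.float32); v=(f["fy"]*X[...,1]/X[...,2]+f["cy"]).astype(np.float32)
    r=cv2.remap(f["image"],u,v,cv2.INTER_CUBIC); cv2.imwrite(f"pics/rect_{n}.png",r)
    g=r.mean(2); 
    c=g[:,120:240].mean(1); print(n,"centre strip by y_d",[(int(y),int(c[int((80-y)*4)])) for y in range(70,-64,-2)])
    k=g[:,38:50].mean(1); print(" rail strip",[(y,int(k[int((80-y)*4)])) for y in range(64,40,-1)])
    for a,b in((100,160),(400,470),(455,500)): print(" across rows",80-a/4,80-b/4,[(x,int(g[a+50 if 0 else a:b,int((x+45)*4)].mean())) for x in range(-42,43,2)])
    m=(g<150)&(abs(xx)<24)&(yy>-38)&(yy<44)
    n_,l,st,ce=cv2.connectedComponentsWithStats(m.astype(np.uint8)); 
    C=np.array([ce[i] for i in range(1,n_) if 30<st[i,4]<600]); 
    print(" spots",len(C)); 
    if len(C):
        C=np.c_[C[:,0]/4-45,80-C[:,1]/4]; print(" mid",(C.min(0)+C.max(0))/2,C.mean(0),"rng",C.min(0),C.max(0))
E
```

```text
top centre strip by y_d [(70, 30), (68, 30), (66, 30), (64, 30), (62, 30), (60, 30), (58, 27), (56, 33), (54, 48), (52, 121), (50, 194), (48, 199), (46, 200), (44, 196), (42, 184), (40, 166), (38, 161), (36, 179), (34, 195), (32, 196), (30, 188), (28, 170), (26, 161), (24, 178), (22, 194), (20, 196), (18, 187), (16, 170), (14, 163), (12, 181), (10, 196), (8, 196), (6, 187), (4, 170), (2, 162), (0, 178), (-2, 194), (-4, 197), (-6, 187), (-8, 170), (-10, 162), (-12, 179), (-14, 195), (-16, 197), (-18, 185), (-20, 169), (-22, 163), (-24, 178), (-26, 195), (-28, 197), (-30, 188), (-32, 173), (-34, 166), (-36, 180), (-38, 194), (-40, 197), (-42, 201), (-44, 193), (-46, 177), (-48, 165), (-50, 164), (-52, 166), (-54, 142), (-56, 108), (-58, 85), (-60, 66), (-62, 48)]
 rail strip [(64, 30), (63, 30), (62, 31), (61, 30), (60, 30), (59, 30), (58, 30), (57, 31), (56, 31), (55, 31), (54, 30), (53, 27), (52, 18), (51, 22), (50, 53), (49, 93), (48, 136), (47, 170), (46, 181), (45, 185), (44, 192), (43, 192), (42, 190), (41, 190)]
 across rows 55.0 40.0 [(-42, 49), (-40, 77), (-38, 101), (-36, 117
[... 3576 characters left out ...]
2, 152), (34, 152), (36, 151), (38, 151), (40, 151), (42, 151)]
 across rows -33.75 -45.0 [(-42, 154), (-40, 154), (-38, 154), (-36, 154), (-34, 155), (-32, 154), (-30, 154), (-28, 154), (-26, 154), (-24, 154), (-22, 154), (-20, 154), (-18, 154), (-16, 154), (-14, 154), (-12, 154), (-10, 154), (-8, 154), (-6, 154), (-4, 153), (-2, 153), (0, 153), (2, 153), (4, 153), (6, 152), (8, 153), (10, 153), (12, 153), (14, 153), (16, 152), (18, 152), (20, 152), (22, 151), (24, 151), (26, 152), (28, 152), (30, 151), (32, 152), (34, 152), (36, 152), (38, 152), (40, 152), (42, 152)]
 spots 13
 mid [-3.9131859  30.60282629] [-5.02950299 31.36581618] rng [-19.31718062  18.08455882] [11.49080882 43.12109375]
```

The top view shows spot-pattern centre y_d = 2.5 mm (home is 2). The plate's outer end is 3.5 mm beyond the rail ends (home is 4), it lies flat, and x is about 0.5 mm off the centre line. I'm handing it in.

```bash
python3 -c "
from plant import env
print(env.finish_job()); s=env.observe(); print(s['time'],s['ft_force'])"
```

```text
the job is handed in; nothing more can be done
None
the job is handed in; nothing more can be done
```

The plate is in the dock, under both tabs and against the stop, and I handed the job in after about 24 s of the 64 s allowed. No verdict is reported.

**What I did:** I pushed the plate with closed fingertips until it overhung the block by about 35 mm, gripped the overhang by its sides and lifted it level. I laid it on the dock bed with its centre about 31 mm from the dock origin (y). Then I released it and pushed its outer end with closed fingertips.

**Last checks:**
- **Against the stop:** the push met a reaction that rose from 5 to 10 N while the tool stayed at y ≈ 308 mm.
- **Position (top camera):**
  - The plate centre is at y = 2.5 mm in the dock frame, against 2 mm when fully home.
  - It is about 0.5 mm off the centre line.
  - Its outer end stands 3.5 mm past the rails, against 4 mm expected.
- **Flatness:** the plate's top is at about 40–42 mm over the whole bed, including under the tabs.
- **Release:** the arm is clear and the gripper touches nothing.

**Weak points:**
- The arm hid the dock from the scene camera in the final check, so the end position rests on the top camera and the push force.
- I did not measure the plate's final angle separately; the tapered rails limit it.
- I did not re-measure the bystanders. The arm's path was kept clear of them and no unexpected force showed at the readings between moves.

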